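# Find the coarse whetstone by its drag

## Robot

A 6-joint arm with a two-finger parallel gripper is mounted at the origin on the work surface. World frame = base frame: x ahead of the robot, y to its left, z up, the work surface at z = 0. Lengths are in m, angles in rad, forces in N, time in s.
With the tool pointing down it reaches from about 0.35 to 0.975 m from the base axis. Payload 4.9 kg.
Tool frame: the origin (TCP) lies on the front face of the gripper's body, between the roots of the fingers; the fingertips stand ctrl.finger_overhang ahead of it and the grasp point (between the pads) lies 54 mm ahead of it (ctrl.finger_overhang is the distance from the TCP to the fingertips, in m); z points along the fingers, y is the line along which they close (so a half turn about z gives the same grasp; the last joint's range is limited). The gripper opens to 85 mm and grips with 20 to 120 N. Pads are 22 mm wide; open, the fingers measure 114 mm over their backs; the gripper's body (76 mm by 85 mm) begins 54 mm behind the grasp point. The pads swing forward as they close: fully open they stand 13 mm farther back than shut.
Start: joints at [-1.299, 0.053, 1.613, -0, 1.476, -0.119], TCP at [0.238, -0.578, 0.304] pointing down, gripper open.
Joint ranges: [-3.01, 3.01], [-1.01, 2.22], [0.06, 2.58], [-1.02, 4.17], [0.09, 2.62], [-3.14, 3.14]. Speed limits (rad/s): [2.57, 2.57, 3.14, 3.14, 3.14, 3.14].

## Interface

Orientations are given as a rotation vector (axis times angle).
In Python, from station import ctrl, vision gives the robot as it stands. The module is installed in compiled form; this text tells all that it offers.
- The arm moves only by the tool drive_tool, never from a script. Its argument "rows" is a list of rows, each a list of 2 entries, a list of its own where there are three numbers: the shift along the tool's x, y, z in m, then the turn about the tool's z in rad. A call has 1 to 10 rows; each row shifts and turns the commanded pose from where the row before left it, along the tool's axes as they then stand; what a row does not reach is not made up. A row lasts 1/10 s, in which the tool goes at most 50 mm and 8.59 degrees, less where a joint would pass 70% of its speed; a pose out of reach is approached as far as the arm can. A call with a gripper value outside its range is refused whole. "jaw" is the closure, from 0 (fully open) to 1 (shut), set as the call begins (left out, the last holds). The fingers move at their own pace and stop on an object; "grip_force" is the grip in N (left out, the last holds). Time passes only in rows, so rows that do not move let the fingers close. It gives the time, the measured TCP pose, the force, the opening and the grip force at its end, in the units of the state.
- ctrl.get_obs(): the state, without advancing time (a new reading comes with each control period).
- vision.get_image(name): name is "scene" or "top"; returns a dict with "image" (420x560x3 uint8, blue, green, red), "vertical_fov" (degrees; the focal length in pixels is half the picture's height over the tangent of half this angle, whatever the lens; pixels are square), "cx", "cy" (the principal point, pixels), "R" (3x3) and "t" (3): a world point X has camera coordinates R X + t. Camera axes: x right, y down, z forward; pixel columns grow to the right and rows downward; lengths in m; the calibration is good to about 2 mm. A picture is of the moment at which its call begins. There is no depth.
- ctrl.finish_job(): hands the job in; it is judged then, once.
The state is a dict: "t": time; "q": joint angles; "dq": joint speeds; "effort": joint torques, N m; "tool_pos": TCP position; "tool_rot": TCP orientation; "contact_force": force on the tool from outside, world axes, zero at the start; "wrist_torque": the same for the moment, N m; "opening": finger opening in m; "grip_force": force on a finger pad.
Only numpy, scipy, OpenCV 4.12 (cv2) and the standard library are available. Lean on these libraries where they do the work, as an engineer would, in place of code of your own. Each camera call takes 0.05 s, during which the arm holds its last target. There are 200 camera calls.

## Task

Three worn whetstones that look alike lie on the marble slab: two are polished, one is coarse. Push each stone at least 3 cm across the slab to a new spot, feeling how hard it drags, then take the one coarse stone, the one that drags hardest, and set it down flat in the wooden tray without dropping it. The two polished stones stay lying on the slab and must never be lifted.

Things in the scene. Friction and masses are not known exactly. Their poses are not given: they have to be found in the camera images.
- whetstone_a (a point): one of three orange-red whetstones that look alike (nothing to be seen tells the coarse one): a bar 160 mm long (x), 50 wide (y), 36 high (z), 0.75 to 0.95 kg, flat on the marble slab (fixed, 440 by 280 mm, top 12 mm above the counter), 60 mm free beside it. Point: its centre, 18 mm above its underside. Pushed from the side, bearing down slightly (3 mm per 12 mm): under 2 N polished, 6 to 9 N coarse; quite level: coarse only about 3 to 4 N.
- whetstone_b (a point): one of three orange-red whetstones that look alike (nothing to be seen tells the coarse one): a bar 160 mm long (x), 50 wide (y), 36 high (z), 0.75 to 0.95 kg, flat on the marble slab (fixed, 440 by 280 mm, top 12 mm above the counter), 60 mm free beside it. Point: its centre, 18 mm above its underside. Pushed from the side, bearing down slightly (3 mm per 12 mm): under 2 N polished, 6 to 9 N coarse; quite level: coarse only about 3 to 4 N.
- whetstone_c (a point): one of three orange-red whetstones that look alike (nothing to be seen tells the coarse one): a bar 160 mm long (x), 50 wide (y), 36 high (z), 0.75 to 0.95 kg, flat on the marble slab (fixed, 440 by 280 mm, top 12 mm above the counter), 60 mm free beside it. Point: its centre, 18 mm above its underside. Pushed from the side, bearing down slightly (3 mm per 12 mm): under 2 N polished, 6 to 9 N coarse; quite level: coarse only about 3 to 4 N.
- tray: a fixed, open, pale wooden tray, outside 220 mm (its x) by 150 mm (its y) by 22 mm high, walls and floor 5 mm thick, empty; origin at the centre of its underside, its inner floor 5 mm above that
Things that resemble listed ones, but are neither listed nor needed, are in the scene too. Leave any yellow look-alike of the part that bears whetstone_b alone.

How it is judged:
By the outcome, as a careful person would: the job done as asked, in the order asked, and still so for the second after the job is handed in, with the robot touching nothing.
It also fails if it takes over 64 s, if anything falls off the work surface, if the arm or the gripper's body presses on something with over 40 N, if the wrist force passes 120 N, or if a joint passes its speed limit or range.

## Working session

There is one attempt and no reset: what is moved stays moved. The work goes in short steps, Python scripts to look and compute and a tool call to move; the robot and the scene stay as the last step left them, time stands still between calls to the robot, and variables do not carry over. Pictures are saved under pics/ and viewed, at most 10 in all, crops included, and the job is handed in when it is done.

Besides the shell and the picture viewer there is one more tool, called after "Emit:" by a JSON object that holds its "api" and its "payload". drive_tool: Moves the arm, as the interface text tells. Its arguments: {"type":"object","properties":{"rows":{"type":"array","items":{"type":"array"}},"jaw":{"type":"number"},"grip_force":{"type":"number"}},"required":["rows"]}

```bash
mkdir -p pics; cat > h.py <<'E'
import numpy as np, cv2
from station import ctrl, vision
def cam(n):
    d=vision.get_image(n); im=d["image"]; f=im.shape[0]/2/np.tan(np.radians(d["vertical_fov"])/2)
    return im,f,d["cx"],d["cy"],np.array(d["R"]),np.array(d["t"])
def ray(c,u,v,z):
    im,f,cx,cy,R,t=c; C=-R.T@t; r=R.T@np.array([(u-cx)/f,(v-cy)/f,1.]); return C+r*(z-C[2])/r[2]
def proj(c,X):
    im,f,cx,cy,R,t=c; p=R@np.array(X)+t; return p[:2]/p[2]*f+[cx,cy]
E
python3 - <<'E'
from h import *
for n in("top","scene"):
    c=cam(n); cv2.imwrite(f"pics/{n}0.png",c[0]); print(n,c[1:4],-c[4].T@c[5],c[4].round(3).tolist())
o=ctrl.get_obs(); print(o, ctrl.finger_overhang)
E
```

```text
top (np.float64(541.2804956421887), 276.5683224549824, 202.94992794188587) [ 0.38646954 -0.04089871  1.34778975] [[-0.004, -1.0, 0.02], [-0.997, 0.002, -0.079], [0.079, -0.02, -0.997]]
scene (np.float64(381.015995401951), 274.8974468459624, 210.2736874089871) [1.01791219 0.29559725 0.80917848] [[-0.588, 0.808, 0.013], [0.621, 0.463, -0.632], [-0.517, -0.364, -0.775]]
{'t': 0.1, 'q': array([-1.29902588e+00,  5.33264355e-02,  1.61419123e+00,  3.94247834e-06,
        1.47598696e+00, -1.18990996e-01]), 'dq': array([ 0.00112671, -0.00203403, -0.00255351,  0.00072638, -0.00140826,
       -0.00210452]), 'effort': array([ 2.77374471e-05, -3.94901204e+01, -3.71364069e+01, -2.51334143e-05,
        3.88001004e-03,  2.69553681e-05]), 'tool_pos': array([ 0.23794606, -0.57746048,  0.30274312]), 'tool_rot': array([-3.07994986e+00, -6.09538140e-01,  2.22917433e-04]), 'contact_force': array([-0.79321928, -0.54167703, -0.91715494]), 'wrist_torque': array([-0.02245441,  0.02629567, -0.02927115]), 'grip_force': 0.0, 'opening': 0.0854610947900316} 0.0726
```

View pics/top0.png

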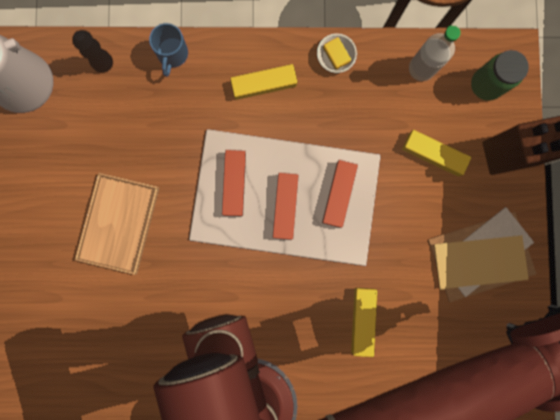

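View pics/scene0.png

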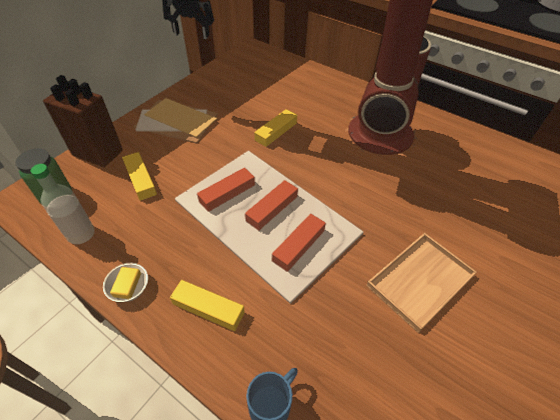

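Top view: three orange-red stones at (234,183), (285,206), (340,194) on the slab. The pale tray is at (117,224). The yellow bars (265,81), (437,152), (366,322) are look-alikes and get left alone.

```bash
cat >> h.py <<'E'
def stones(c,z=0.048):
    h=cv2.cvtColor(c[0],cv2.COLOR_BGR2HSV)
    m=(((h[...,0]<9)|(h[...,0]>175))&(h[...,1]>150)&(h[...,2]>120)).astype(np.uint8)
    m[:120]=0;m[275:]=0;m[:,:185]=0;m[:,390:]=0
    m=cv2.morphologyEx(m,cv2.MORPH_OPEN,np.ones((3,3)))
    out=[]
    for k in cv2.findContours(m,0,2)[0]:
        if cv2.contourArea(k)<400: continue
        P=np.array([ray(c,*p[0],z)[:2] for p in k]).astype(np.float32)*1000
        (x,y),(w,hh),a=cv2.minAreaRect(P)
        b=cv2.boxPoints(((x,y),(w,hh),a)); e=b[1]-b[0]; e2=b[2]-b[1]; L=e if np.hypot(*e)>np.hypot(*e2) else e2
        ang=(np.degrees(np.arctan2(L[1],L[0]))+90)%180-90
        out.append((round(x),round(y),round(w),round(hh),round(float(ang),1),cv2.minAreaRect(k)[0]))
    return sorted(out,key=lambda s:-s[1])
E
python3 - <<'E'
from h import *
c=cam("top")
for s in stones(c): print(s)
for z,n,ps in((.022,'tray rim',[(97,175),(158,187),(135,273),(76,261)]),(.012,'slab',[(206,130),(380,154),(366,265),(190,240)])):
    P=np.array([ray(c,*p,z)[:2] for p in ps]); print(n,P.round(3).tolist(),P.mean(0),np.linalg.norm(P-np.roll(P,-1,0),axis=1))
from scipy.spatial.transform import Rotation as R
print(R.from_rotvec(ctrl.get_obs()['tool_rot']).as_matrix().round(3))
E
```

```text
(539, 37, 47, 154, -2.5, (233.39315795898438, 182.68988037109375))
(483, -87, 45, 154, -5.1, (284.9690246582031, 205.87242126464844))
(513, -220, 46, 155, -14.6, (339.6470642089844, 193.4117889404297))
tray rim [[0.561, 0.372], [0.532, 0.223], [0.322, 0.276], [0.352, 0.418]] [0.44176025 0.32240242] [0.15226451 0.21570166 0.1455309  0.21445296]
slab [[0.676, 0.108], [0.615, -0.327], [0.339, -0.287], [0.402, 0.145]] [ 0.50769646 -0.09043376] [0.43918559 0.27894135 0.43708598 0.27638234]
[[ 0.925  0.381 -0.   ]
 [ 0.381 -0.925  0.002]
 [ 0.    -0.002 -1.   ]]
```

Emit:
{"api": "drive_tool", "payload": {"rows": [[[0,0,0.028],0.13],[[0,0,0.028],0.13],[[0,0,0.028],0.13],[[0,0,0.028],0.13],[[0,0,0.028],0.126]], "jaw": 1}}

```text
t: 0.65
tool_pos: [0.238, -0.5775, 0.1624]
tool_rot: [-3.114, 0.408, 0.0]
contact_force: [0.6, -0.6, -0.6]
opening: 0.0121
grip_force: 0.0
```

Emit:
{"api": "drive_tool", "payload": {"rows": [[[0.0176,-0.0363,0],0],[[0.0176,-0.0363,0],0],[[0.0176,-0.0363,0],0],[[0.0176,-0.0363,0],0],[[0.0176,-0.0363,0],0],[[0.0176,-0.0363,0],0],[[0.0176,-0.0363,0],0],[[0.0176,-0.0363,0],0],[[0.0176,-0.0363,0],0],[[0.0176,-0.0363,0],0]]}}

```text
t: 1.65
tool_pos: [0.5007, -0.2695, 0.1637]
tool_rot: [-3.116, 0.4, 0.0]
contact_force: [0.9, -0.2, 0.3]
opening: 0.0002
grip_force: 0.0
```

```bash
cat >> h.py <<'E'
from scipy.spatial.transform import Rotation as Ro
def st():
    o=ctrl.get_obs(); M=Ro.from_rotvec(o['tool_rot']).as_matrix()
    print('t',round(o['t'],2),'p',o['tool_pos'].round(4),'psi',np.degrees(np.arctan2(M[1,0],M[0,0])).round(1),'F',o['contact_force'].round(2),'open',o['opening'].round(4),'ovh',ctrl.finger_overhang)
    return o,M
def to(xy,z):
    o,M=st(); print('tool shift',(M.T@(np.array([*xy,z])-o['tool_pos'])).round(4))
E
python3 -c "
from h import *
to((.500,-.270),.112)
c=cam('top');cv2.imwrite('pics/top1.png',cv2.resize(c[0][100:300,170:450],(800,571)))"
```

```text
Traceback (most recent call last):
  File "h.py", line 30, in to
    o,M=st(); print('tool shift',(M.T@(np.array([*xy,z])-o['tool_pos'])).round(4))
        ~~^^
  File "h.py", line 27, in st
    print('t',round(o['t'],2),'p',o['tool_pos'].round(4),'psi',np.degrees(np.arctan2(M[1,0],M[0,0])).round(1),'F',o['contact_force'].round(2),'open',o['opening'].round(4),'ovh',ctrl.finger_overhang)
                                                                                                                                                     ^^^^^^^^^^^^^^^^^^
AttributeError: 'float' object has no attribute 'round'
```

```bash
sed -i "s/o\['opening'\].round(4)/round(o['opening'],4)/" h.py
python3 -c "
from h import *
to((.500,-.270),.112)
c=cam('scene');cv2.imwrite('pics/sc1.png',cv2.resize(c[0][60:320,100:440],(784,600)))"
```

```text
t 1.65 p [ 0.5007 -0.2695  0.1637] psi -14.6 F [ 0.86 -0.17  0.32] open 0.0002 ovh 0.0726
tool shift [-0.0006  0.0007  0.0517]
```

View pics/sc1.png

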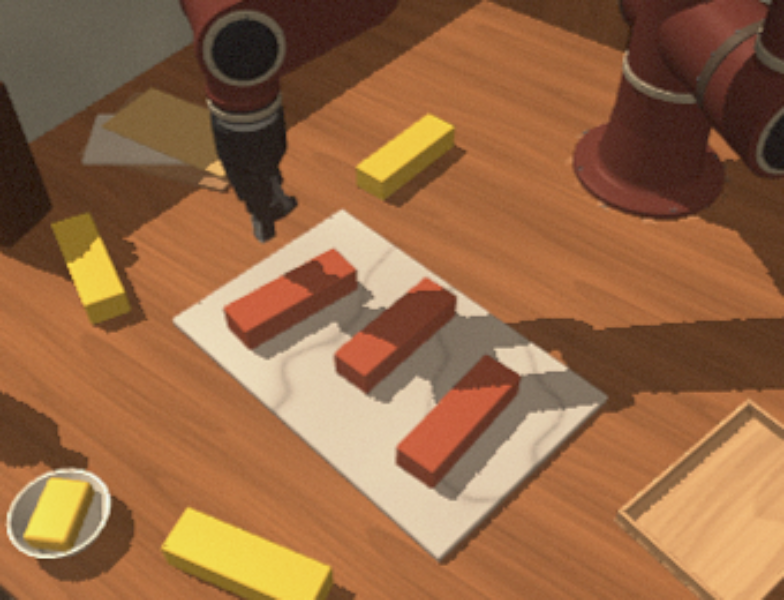

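Emit:
{"api": "drive_tool", "payload": {"rows": [[[0,0,0.025],0],[[0,0,0.025],0],[[0,0,0],0]]}}

```text
t: 2.0
tool_pos: [0.4977, -0.2692, 0.1097]
tool_rot: [-3.112, 0.398, 0.012]
contact_force: [-0.2, 0.4, -0.1]
opening: -0.0001
grip_force: 0.0
```

Emit:
{"api": "drive_tool", "payload": {"rows": [[[0,-0.005,0.0],0],[[0,-0.005,0.0],0],[[0,-0.004,0.001],0],[[0,-0.004,0.001],0],[[0,-0.004,0.001],0]]}}

```text
t: 2.5
tool_pos: [0.5073, -0.2509, 0.1139]
tool_rot: [3.113, -0.399, 0.008]
contact_force: [0.1, -2.1, 10.0]
opening: 0.0002
grip_force: 5.0
```

Emit:
{"api": "drive_tool", "payload": {"rows": [[[0,-0.004,0.001],0],[[0,-0.004,0.001],0],[[0,-0.004,0.001],0]]}}

```text
t: 2.8
tool_pos: [0.5121, -0.2405, 0.1137]
tool_rot: [3.11, -0.399, 0.015]
contact_force: [-0.2, -1.6, 18.5]
opening: 0.0001
grip_force: 9.1
```

Emit:
{"api": "drive_tool", "payload": {"rows": [[[0,-0.004,0.001],0],[[0,-0.004,0.001],0],[[0,-0.004,0.001],0]]}}

```text
t: 3.1
tool_pos: [0.517, -0.2301, 0.1136]
tool_rot: [3.108, -0.399, 0.023]
contact_force: [-2.1, -2.9, 26.3]
opening: -0.0002
grip_force: 13.2
```

```bash
python3 -c "
from h import *
st();c=cam('scene');print(proj(c,(.5007,-.2695,.091)),proj(c,(.5007,-.2695,.078)))
c=cam('top')
for s in stones(c): print(s)"
```

```text
t 3.1 p [ 0.517  -0.2301  0.1136] psi -14.6 F [-2.1  -2.88 26.25] open -0.0002 ovh 0.0726
[214.88883893 162.6738772 ] [215.405902  166.1482891]
(562, 36, 47, 108, -2.4, (233.90103149414062, 173.17733764648438))
```

```bash
python3 -c "
from h import *
c=cam('scene');cv2.imwrite('pics/sc2.png',cv2.resize(c[0][120:300,140:380],(800,600),interpolation=2))"
```

```text
(no output)
```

View pics/sc2.png

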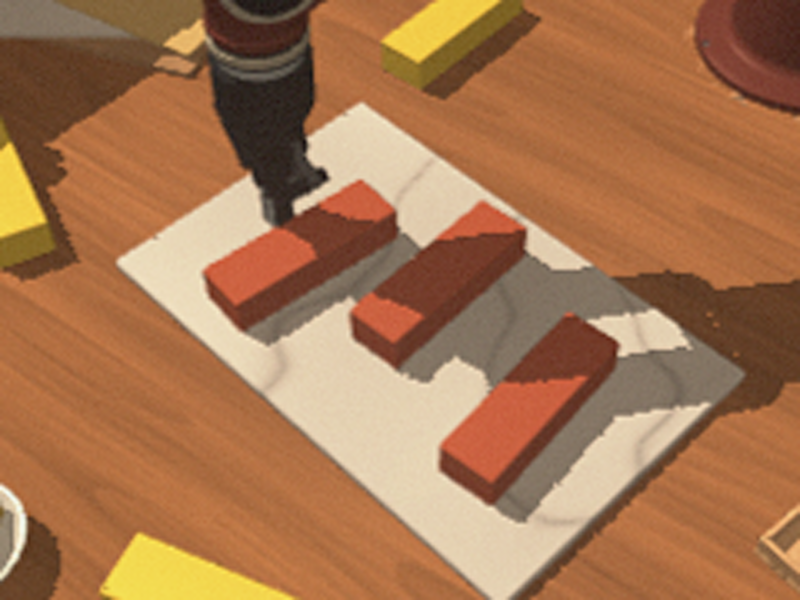

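The closed tips rode up onto the edge of the right-hand stone instead of meeting its side. I'll lift, back off and go lower.

Emit:
{"api": "drive_tool", "payload": {"rows": [[[0,0,-0.015],0],[[0,0.012,-0.01],0],[[0,0.013,0],0],[[0,0.015,0],0],[[0,0,0.01],0],[[0,0,0.01],0],[[0,0,0.01],0],[[0,0,0],0],[[0,0,0],0]]}}

```text
t: 4.15
tool_pos: [0.5011, -0.2646, 0.0988]
tool_rot: [-3.115, 0.399, 0.003]
contact_force: [0.3, 0.2, -0.9]
opening: 0.0003
grip_force: 0.0
```

```bash
python3 -c "
from h import *
st();c=cam('scene');cv2.imwrite('pics/sc3.png',cv2.resize(c[0][120:300,140:380],(800,600),interpolation=2))
h=cv2.cvtColor(c[0],cv2.COLOR_BGR2HSV)"
```

```text
t 4.15 p [ 0.5011 -0.2646  0.0988] psi -14.6 F [ 0.32  0.17 -0.92] open 0.0003 ovh 0.0726
```

View pics/sc3.png

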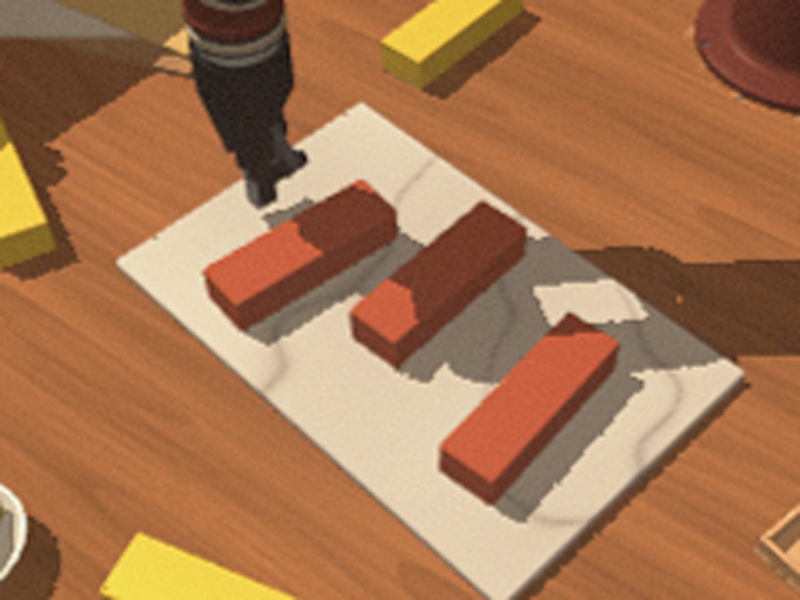

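Emit:
{"api": "drive_tool", "payload": {"rows": [[[0,-0.004,0],0],[[0,-0.004,0.001],0],[[0,-0.004,0.001],0],[[0,-0.004,0.001],0],[[0,-0.004,0.001],0]]}}

```text
t: 4.7
tool_pos: [0.5067, -0.2454, 0.0959]
tool_rot: [3.116, -0.399, 0.0]
contact_force: [-1.1, 1.0, -0.3]
opening: -0.0002
grip_force: 0.0
```

Emit:
{"api": "drive_tool", "payload": {"rows": [[[0,-0.004,0.001],0],[[0,-0.004,0.001],0],[[0,-0.004,0.001],0]]}}

```text
t: 5.0
tool_pos: [0.5097, -0.2339, 0.0928]
tool_rot: [-3.116, 0.4, 0.0]
contact_force: [-0.9, 0.1, -0.2]
opening: 0.0
grip_force: 0.0
```

Emit:
{"api": "drive_tool", "payload": {"rows": [[[0,-0.004,0.001],0],[[0,-0.004,0],0],[[0,-0.004,0],0]]}}

```text
t: 5.3
tool_pos: [0.5127, -0.2224, 0.0919]
tool_rot: [3.116, -0.4, -0.0]
contact_force: [-0.1, -1.5, 0.2]
opening: -0.0001
grip_force: 0.4
```

Emit:
{"api": "drive_tool", "payload": {"rows": [[[0,-0.003,0],0]]}}

```text
t: 5.4
tool_pos: [0.5135, -0.2194, 0.0919]
tool_rot: [3.116, -0.4, -0.0]
contact_force: [-0.2, -0.6, -1.4]
opening: -0.0002
grip_force: 0.4
```

```bash
python3 -c "
from h import *
st();c=cam('scene');cv2.imwrite('pics/sc4.png',cv2.resize(c[0][120:300,140:380],(800,600),interpolation=2))"
```

```text
t 5.4 p [ 0.5135 -0.2194  0.0919] psi -14.6 F [-0.22 -0.56 -1.42] open -0.0002 ovh 0.0726
```

View pics/sc4.png

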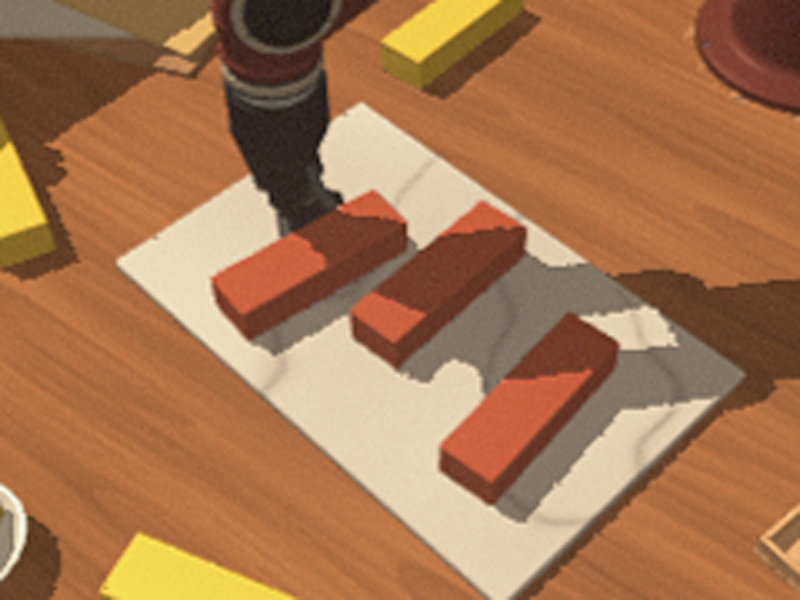

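```bash
python3 -c "
from h import *
c=cam('scene')
for n,ps,s,o in(('sc1',[(225,310),(335,250),(356,272),(246,332)],.4335,(100,60)),('sc4',[(213,280),(375,190),(407,222),(245,308)],.3,(140,120)),('b sc4',[(352,312),(485,203),(526,233),(398,343)],.3,(140,120))):
    P=np.array([ray(c,o[0]+s*u,o[1]+s*v,.048)[:2] for u,v in ps]); print(n,P.mean(0).round(3),P.round(3).tolist())"
```

```text
sc1 [ 0.518 -0.218] [[0.588, -0.259], [0.436, -0.219], [0.45, -0.176], [0.598, -0.217]]
sc4 [ 0.531 -0.182] [[0.603, -0.223], [0.45, -0.182], [0.463, -0.139], [0.609, -0.184]]
b sc4 [ 0.488 -0.085] [[0.563, -0.116], [0.407, -0.1], [0.415, -0.054], [0.566, -0.069]]
```

Emit:
{"api": "drive_tool", "payload": {"rows": [[[0,0.006,0],0],[[0,0,-0.03],0],[[0,0,-0.03],0],[[0,0,0],-0.084],[[0,0,0],-0.084],[[-0.035,-0.034,0],0],[[-0.035,-0.034,0],0],[[-0.035,-0.034,0],0],[[-0.036,-0.035,0],0],[[0,0,0],0]]}}

```text
t: 6.5
tool_pos: [0.3789, -0.0736, 0.1494]
tool_rot: [-3.137, 0.133, 0.006]
contact_force: [-0.2, -0.9, -0.3]
opening: 0.0
grip_force: 0.0
```

```bash
python3 -c "
from h import *
to((.384,-.077),.098);c=cam('top')
for s in stones(c): print(s)"
```

```text
t 6.5 p [ 0.3789 -0.0736  0.1494] psi -4.8 F [-0.2  -0.93 -0.34] open 0.0 ovh 0.0726
tool shift [0.0056 0.003  0.0514]
(539, 37, 46, 154, -2.5, (233.39593505859375, 182.68551635742188))
(493, -88, 45, 134, -5.3, (285.390625, 201.77633666992188))
(529, -181, 46, 155, -15.5, (323.5124816894531, 186.7033233642578))
```

Emit:
{"api": "drive_tool", "payload": {"rows": [[[0.002,0.003,0.02],0],[[0,0,0.02],0],[[0,0,0.01],0],[[0,0,0],0],[[0,0,0],0]]}}

```text
t: 7.05
tool_pos: [0.3858, -0.0807, 0.1024]
tool_rot: [3.138, -0.138, 0.0]
contact_force: [-0.2, 0.3, -0.2]
opening: -0.0
grip_force: 0.0
```

Emit:
{"api": "drive_tool", "payload": {"rows": [[[0.004,0,0],0],[[0.004,0,0],0],[[0.004,0,0.001],0],[[0.004,0,0.001],0],[[0.004,0,0.001],0]]}}

```text
t: 7.55
tool_pos: [0.4054, -0.0819, 0.099]
tool_rot: [3.139, -0.137, -0.001]
contact_force: [-4.8, -0.0, 4.4]
opening: -0.0001
grip_force: 2.0
```

Emit:
{"api": "drive_tool", "payload": {"rows": [[[0.004,0,0.001],0],[[0.004,0,0.001],0],[[0.004,0,0.001],0]]}}

```text
t: 7.85
tool_pos: [0.4173, -0.0829, 0.0958]
tool_rot: [-3.139, 0.137, 0.0]
contact_force: [-4.0, 0.1, 3.5]
opening: -0.0001
grip_force: 2.0
```

Emit:
{"api": "drive_tool", "payload": {"rows": [[[0.004,0,0.001],0],[[0.004,0,0.001],0],[[0.004,0,0.001],0]]}}

```text
t: 8.15
tool_pos: [0.4294, -0.084, 0.0928]
tool_rot: [-3.139, 0.137, 0.0]
contact_force: [-3.5, 0.6, 4.0]
opening: 0.0001
grip_force: 2.0
```

Emit:
{"api": "drive_tool", "payload": {"rows": [[[0.004,0,0],0],[[0.004,0,0],0]]}}

```text
t: 8.35
tool_pos: [0.4372, -0.0846, 0.0926]
tool_rot: [-3.138, 0.137, 0.001]
contact_force: [-4.5, -0.2, 2.7]
opening: 0.0003
grip_force: 1.7
```

```bash
python3 -c "
from h import *
st();c=cam('top');cv2.imwrite('pics/b1.png',cv2.resize(c[0][100:300,170:450],(800,571)))
for s in stones(c): print(s)"
```

```text
t 8.35 p [ 0.4372 -0.0846  0.0926] psi -5.0 F [-4.48 -0.2   2.71] open 0.0003 ovh 0.0726
(539, 37, 47, 155, -2.6, (233.4077606201172, 182.84536743164062))
(550, -91, 45, 105, -5.1, (286.4896545410156, 178.12413024902344))
(531, -181, 46, 151, -15.5, (323.6639099121094, 186.0103759765625))
```

Emit:
{"api": "drive_tool", "payload": {"rows": [[[-0.006,0,0],0],[[0,0,-0.03],0],[[0,0,-0.03],-0.044],[[0.021,-0.016,0],0],[[0.021,-0.016,0],0],[[0.021,-0.016,0],0],[[0.021,-0.016,0],0],[[0.018,-0.014,0],0],[[0,0,0],0],[[0,0,0],0]]}}

```text
t: 9.4
tool_pos: [0.5361, -0.0105, 0.1528]
tool_rot: [3.141, -0.067, 0.0]
contact_force: [0.2, -0.2, 0.5]
opening: -0.0001
grip_force: 0.0
```

```bash
python3 -c "
from h import *
to((.537,-.011),.099)"
```

```text
t 9.4 p [ 0.5361 -0.0105  0.1528] psi -2.4 F [ 0.18 -0.21  0.45] open -0.0001 ovh 0.0726
tool shift [0.0009 0.0004 0.0538]
```

Emit:
{"api": "drive_tool", "payload": {"rows": [[[0,0,0.02],0],[[0,0,0.02],0],[[0,0,0.013],0],[[0,0,0],0],[[0,0,0],0]]}}

```text
t: 9.9
tool_pos: [0.5361, -0.0109, 0.1001]
tool_rot: [3.141, -0.069, -0.0]
contact_force: [0.2, 0.3, 0.1]
opening: -0.0
grip_force: 0.0
```

Emit:
{"api": "drive_tool", "payload": {"rows": [[[0,-0.004,0],0],[[0,-0.004,0],0],[[0,-0.004,0.001],0],[[0,-0.004,0.001],0],[[0,-0.004,0.001],0]]}}

```text
t: 10.4
tool_pos: [0.5373, 0.0098, 0.097]
tool_rot: [3.141, -0.067, 0.0]
contact_force: [0.2, -0.8, -0.3]
opening: -0.0001
grip_force: 0.4
```

Emit:
{"api": "drive_tool", "payload": {"rows": [[[0,-0.004,0.001],0],[[0,-0.004,0.001],0],[[0,-0.004,0.001],0]]}}

```text
t: 10.7
tool_pos: [0.5376, 0.0217, 0.0937]
tool_rot: [3.141, -0.068, -0.0]
contact_force: [-0.5, -1.0, 1.0]
opening: -0.0
grip_force: 0.4
```

Emit:
{"api": "drive_tool", "payload": {"rows": [[[0,-0.004,0.001],0],[[0,-0.004,0.001],0]]}}

```text
t: 10.9
tool_pos: [0.538, 0.0297, 0.0918]
tool_rot: [-3.141, 0.068, 0.0]
contact_force: [0.3, -0.4, -0.2]
opening: 0.0004
grip_force: 0.4
```

```bash
python3 -c "
from h import *
st();c=cam('top');cv2.imwrite('pics/a1.png',cv2.resize(c[0][100:300,170:450],(800,571)))
for s in stones(c): print(s)"
```

```text
t 10.9 p [0.538  0.0297 0.0918] psi -2.5 F [ 0.28 -0.42 -0.16] open 0.0004 ovh 0.0726
(526, -89, 45, 155, -5.0, (285.7103576660156, 187.97586059570312))
(529, -181, 46, 155, -15.4, (323.5602111816406, 186.64938354492188))
```

Emit:
{"api": "drive_tool", "payload": {"rows": [[[0,-0.005,0],0],[[0,0,0],0],[[0,0.007,0],0],[[0,0,-0.035],0],[[0,0,-0.035],0.044],[[-0.001,0.03,0],0],[[-0.001,0.03,0],0],[[0,0.03,0],0],[[0,0.027,0],0],[[0,0,0],0]]}}

```text
t: 11.95
tool_pos: [0.5255, -0.092, 0.1622]
tool_rot: [3.137, -0.143, 0.001]
contact_force: [-0.4, -0.6, 0.1]
opening: -0.0001
grip_force: 0.0
```

Emit:
{"api": "drive_tool", "payload": {"rows": [[[0,0,0],0],[[0,0,0],0],[[0,0,0],0],[[0,0,0],0]], "jaw": 0.18, "grip_force": 60}}

```text
t: 12.35
tool_pos: [0.5258, -0.0883, 0.1618]
tool_rot: [-3.139, 0.135, 0.0]
contact_force: [-0.4, -0.3, 0.1]
opening: 0.0581
grip_force: 0.0
```

```bash
python3 -c "
from h import *
to((.526,-.089),.090)
c=cam('top')
for s in stones(c): print(s)
c=cam('scene');cv2.imwrite('pics/g1.png',cv2.resize(c[0][120:300,140:380],(800,600),interpolation=2))"
```

```text
t 12.35 p [ 0.5258 -0.0883  0.1618] psi -4.9 F [-0.43 -0.25  0.14] open 0.0581 ovh 0.0726
tool shift [0.0003 0.0007 0.0718]
(577, 73, 47, 84, -2.5, (218.3117218017578, 167.26559448242188))
(527, -187, 34, 155, -14.8, (326.1584777832031, 187.41307067871094))
```

View pics/g1.png

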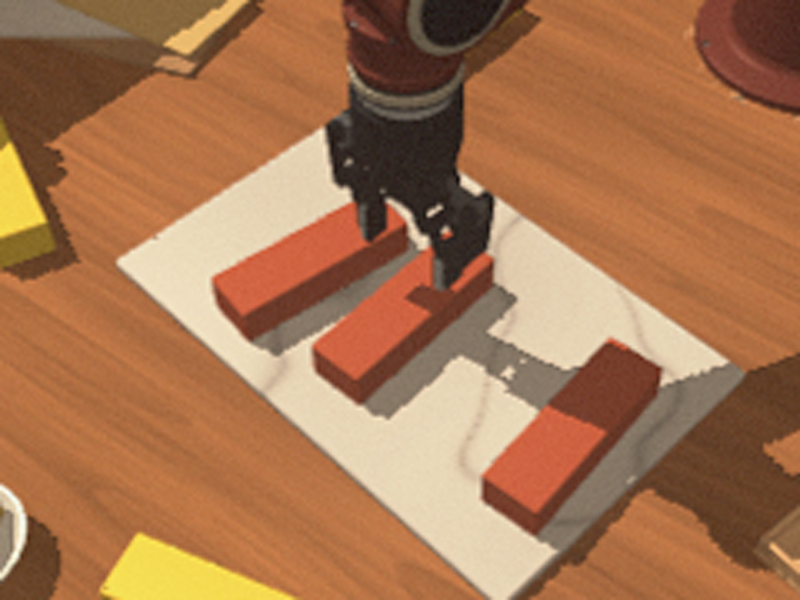

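The gripper straddles the middle stone (b, top face at about (400,310) in the crop), and its neighbours are clear. b dragged at 4–5 N against about 1 N for the other two, so it is the coarse one.

Emit:
{"api": "drive_tool", "payload": {"rows": [[[0,0,0.02],0],[[0,0,0.02],0],[[0,0,0],0],[[0,0,0],0]]}}

```text
t: 12.85
tool_pos: [0.5256, -0.0888, 0.1218]
tool_rot: [-3.138, 0.136, 0.001]
contact_force: [0.5, 1.0, -0.1]
opening: 0.0703
grip_force: 0.0
```

Emit:
{"api": "drive_tool", "payload": {"rows": [[[0,0,0.01],0],[[0,0,0.01],0],[[0,0,0.006],0],[[0,0,0.006],0],[[0,0,0],0],[[0,0,0],0]]}}

```text
t: 13.45
tool_pos: [0.5257, -0.089, 0.0897]
tool_rot: [-3.139, 0.137, 0.0]
contact_force: [0.3, -0.2, -0.2]
opening: 0.0702
grip_force: 0.0
```

Emit:
{"api": "drive_tool", "payload": {"rows": [[[0,0,0],0],[[0,0,0],0],[[0,0,0],0],[[0,0,0],0],[[0,0,0],0],[[0,0,0],0],[[0,0,0],0]], "jaw": 1, "grip_force": 80}}

```text
t: 14.15
tool_pos: [0.5265, -0.0894, 0.0909]
tool_rot: [3.138, -0.137, 0.003]
contact_force: [0.3, -0.7, 5.4]
opening: 0.0485
grip_force: 87.0
```

Emit:
{"api": "drive_tool", "payload": {"rows": [[[0,0,-0.004],0],[[0,0,-0.008],0],[[0,0,-0.015],0],[[0,0,-0.02],0],[[0,0,-0.02],0],[[0,0,-0.02],0],[[0,0,0],0],[[0,0,0],0]]}}

```text
t: 14.95
tool_pos: [0.5256, -0.0889, 0.177]
tool_rot: [-3.139, 0.137, -0.001]
contact_force: [-0.6, 0.0, -9.7]
opening: 0.0492
grip_force: 85.8
```

```bash
python3 -c "
from h import *
o,M=st(); print(o['wrist_torque'])
c=cam('scene');cv2.imwrite('pics/l1.png',cv2.resize(c[0][100:340,140:480],(800,565),interpolation=2))
c=cam('top')
rim=[(97,175),(158,187),(135,273),(76,261)]
P=np.array([ray(c,*p,.022)[:2] for p in rim]);print(P)
for a,b in((1,2),(0,3)): d=P[a]-P[b]; print(np.degrees(np.arctan2(d[1],d[0])))
h=cv2.cvtColor(c[0],cv2.COLOR_BGR2HSV); print(h[225,117],h[225,60])
g=cv2.inRange(h[160:290,60:175],(8,60,150),(22,150,255)); k=max(cv2.findContours(g,0,2)[0],key=cv2.contourArea)
Q=np.array([ray(c,p[0][0]+60,p[0][1]+160,.005)[:2] for p in k]).astype(np.float32)*1000; print(cv2.minAreaRect(Q))"
```

```text
t 14.95 p [ 0.5256 -0.0889  0.177 ] psi -5.0 F [-0.61  0.04 -9.74] open 0.0492 ovh 0.0726
[ 0.02059176  0.01729159 -0.00680734]
[[0.56134022 0.37246591]
 [0.53152994 0.22314803]
 [0.32233856 0.27574241]
 [0.35183227 0.41825333]]
-14.112658726765835
-12.328010371808325
[ 15 128 229] [ 12 163 171]
((447.2073059082031, 336.0030517578125), (137.09161376953125, 225.6092529296875), 76.3291015625)
```

View pics/l1.png

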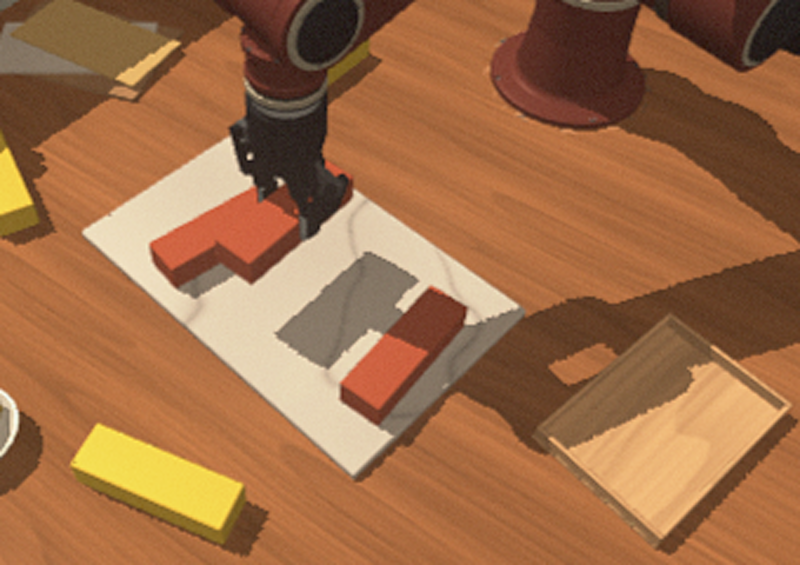

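Emit:
{"api": "drive_tool", "payload": {"rows": [[[0,0,0],0.07],[[0,0,0],0.073],[[-0.006,-0.014,0],0],[[-0.0125,-0.0275,0],0],[[-0.0125,-0.0275,0],0],[[-0.0125,-0.0275,0],0],[[-0.0125,-0.0275,0],0],[[-0.0125,-0.0275,0],0],[[-0.0125,-0.0275,0],0],[[-0.0125,-0.0275,0],0]]}}

```text
t: 16.05
tool_pos: [0.4803, 0.135, 0.1755]
tool_rot: [3.121, -0.359, -0.004]
contact_force: [1.0, 0.1, -9.6]
opening: 0.0485
grip_force: 85.6
```

Emit:
{"api": "drive_tool", "payload": {"rows": [[[-0.0125,-0.0275,0],0],[[-0.0125,-0.0275,0],0],[[-0.0125,-0.0275,0],0],[[-0.0125,-0.0275,0],0],[[-0.0125,-0.0275,0],0],[[-0.0125,-0.0275,0],0],[[-0.006,-0.014,0],0],[[0,0,0],0],[[0,0,0],0],[[0,0,0],0]]}}

```text
t: 17.05
tool_pos: [0.4436, 0.3253, 0.1763]
tool_rot: [3.12, -0.361, -0.001]
contact_force: [0.6, -0.7, -8.4]
opening: 0.049
grip_force: 86.0
```

```bash
python3 -c "
from h import *
c=cam('scene'); P=[ray(c,140+u/2.353,100+v/2.353,.022)[:2] for u,v in((670,317),(790,410),(660,543),(540,432))]; print('tray scene',np.mean(P,0),np.round(P,3).tolist())
to((.442,.322),.086)
cv2.imwrite('pics/p1.png',cv2.resize(c[0][160:370,280:560],(800,600),interpolation=2))"
```

```text
tray scene [0.45190952 0.32546285] [[0.329, 0.28], [0.366, 0.422], [0.575, 0.37], [0.538, 0.23]]
t 17.1 p [0.4438 0.3252 0.1765] psi -13.2 F [ 0.6  -0.2  -8.85] open 0.049 ovh 0.0726
tool shift [-0.001   0.0035  0.0905]
```

View pics/p1.png

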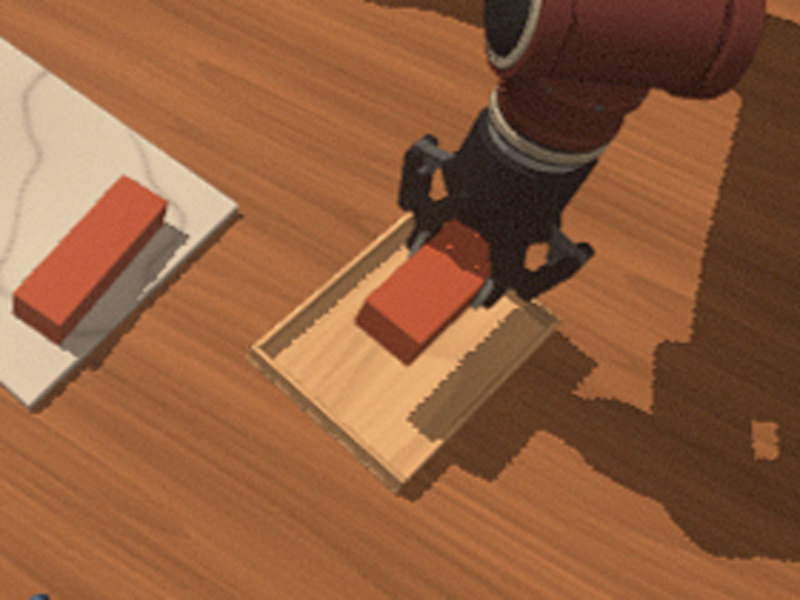

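Stone b hangs level, centred over the tray, whose rim corners are at about (255,350), (400,490) and (555,320). I'll lower it now.

Emit:
{"api": "drive_tool", "payload": {"rows": [[[0.002,0,0.02],0],[[0,0,0.02],0],[[0,0,0.018],0],[[0,0,0.01],0],[[0,0,0.008],0],[[0,0,0.004],0],[[0,0,0.002],0],[[0,0,0.002],0],[[0,0,0],0]]}}

```text
t: 18.0
tool_pos: [0.4461, 0.3259, 0.0934]
tool_rot: [-3.12, 0.361, -0.001]
contact_force: [1.2, -0.5, -9.0]
opening: 0.0486
grip_force: 85.7
```

Emit:
{"api": "drive_tool", "payload": {"rows": [[[0,0,0.002],0],[[0,0,0.002],0],[[0,0,0.001],0],[[0,0,0],0],[[0,0,0],0]]}}

```text
t: 18.5
tool_pos: [0.4458, 0.3257, 0.0879]
tool_rot: [3.121, -0.361, -0.0]
contact_force: [0.1, 0.5, -9.0]
opening: 0.0491
grip_force: 85.8
```

Emit:
{"api": "drive_tool", "payload": {"rows": [[[0,0,0.001],0],[[0,0,0.001],0],[[0,0,0.001],0],[[0,0,0],0]]}}

```text
t: 18.9
tool_pos: [0.4456, 0.3256, 0.0847]
tool_rot: [3.121, -0.361, -0.001]
contact_force: [-0.4, 0.2, -8.5]
opening: 0.0485
grip_force: 85.8
```

Emit:
{"api": "drive_tool", "payload": {"rows": [[[0,0,0.001],0],[[0,0,0],0],[[0,0,0],0]]}}

```text
t: 19.2
tool_pos: [0.4459, 0.3257, 0.084]
tool_rot: [-3.121, 0.361, -0.0]
contact_force: [-0.8, 0.5, -7.6]
opening: 0.0485
grip_force: 86.0
```

Emit:
{"api": "drive_tool", "payload": {"rows": [[[0,0,0.001],0],[[0,0,0],0],[[0,0,0],0]]}}

```text
t: 19.5
tool_pos: [0.4459, 0.3258, 0.0839]
tool_rot: [3.12, -0.361, -0.0]
contact_force: [-3.4, -2.3, 0.6]
opening: 0.0487
grip_force: 87.2
```

Emit:
{"api": "drive_tool", "payload": {"rows": [[[0,0,0],0],[[0,0,0],0],[[0,0,0],0],[[0,0,0],0],[[0,0,0],0]], "jaw": 0.2}}

```text
t: 20.0
tool_pos: [0.4461, 0.3258, 0.0832]
tool_rot: [-3.12, 0.361, -0.001]
contact_force: [0.5, -0.6, -0.8]
opening: 0.0681
grip_force: 0.0
```

Emit:
{"api": "drive_tool", "payload": {"rows": [[[0,0,-0.01],0],[[0,0,-0.02],0],[[0,0,-0.03],0],[[0,0,-0.04],0],[[0,0,-0.04],0],[[0,0,-0.04],0],[[-0.03,0,0],0],[[0,0,0],0],[[0,0,0],0],[[0,0,0],0]]}}

```text
t: 21.0
tool_pos: [0.4166, 0.3322, 0.2624]
tool_rot: [3.12, -0.361, -0.001]
contact_force: [-0.2, 0.2, -0.9]
opening: 0.0683
grip_force: 0.0
```

```bash
python3 -c "
from h import *
st();c=cam('scene');t=cam('top')
for s in stones(t): print(s)
cv2.imwrite('pics/f1.png',cv2.resize(np.hstack([c[0][130:350,150:500],t[0][100:320,60:410]]),(800,251)))"
```

```text
t 21.0 p [0.4166 0.3322 0.2624] psi -13.2 F [-0.2   0.19 -0.94] open 0.0683 ovh 0.0726
(541, 75, 47, 155, -2.5, (217.5203399658203, 182.10360717773438))
(529, -181, 45, 154, -15.2, (323.6904296875, 186.576416015625))
```

View pics/f1.png

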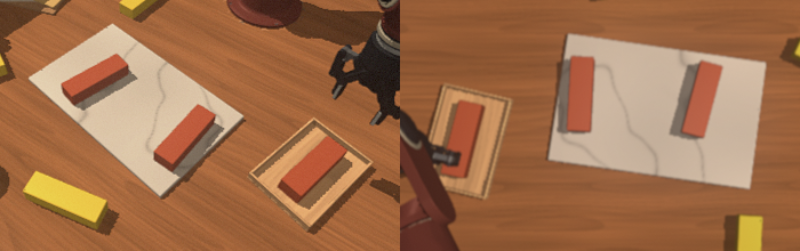

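The coarse stone lies flat in the tray, at (312,168) on the left and (462,140) on the right. Both polished stones are on the slab, having moved 38 and 42 mm.

```bash
python3 -c "
from station import ctrl
print(ctrl.finish_job())"
```

```text
the job is handed in; nothing more can be done
None
```

I pushed all three stones at least 3 cm, set the coarse one (the middle stone, 4–5 N drag against about 1 N for the others) flat in the tray, left the two polished ones on the slab, and handed the job in at about 21 s; on my first push the closed fingertips rode up onto the right-hand polished stone, pressing with about 26 N and dragging it part of its way without lifting it.

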